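Present a bonded sensor module to the inspection camera

TASK

The sensor module in the black nest has finished bonding: take the steel curing weight off it and stand the weight upright on the rubber mat. Then lift the module out of the nest and hold it up to the inspection camera, its round port centred on the lens axis, 90 mm in front of the lens glass and squarely facing it, with the module's top side uppermost. Finish while holding it there, still in the gripper; do not touch the camera or its stand, and leave the other things on the bench where they are.

Things in the scene. Friction and masses are not known exactly. Their poses are not given: they have to be found in the camera images.
- module: Loose aluminium box 56 (x) x 32 (y) x 50 (z) mm, 0.16 kg. Origin: centre of underside, z up. Its +x end has a round dark port, 26 mm across, 8 mm proud, centred 30 mm above the underside; the -x end a flat black panel. Starts upright in the nest's pocket, axes as the nest's, under the weight; its lowest 10 mm are in the pocket. Grip it from above across its 32 mm width.
- port (a point): Centre of the outer face of the module's round port: at (36, 0, 30) mm in the module's frame; same axes as the module, x pointing straight out of the port.
- weight: Curing weight: steel plate 60 (x) x 44 (y) x 14 (z) mm with an upright round post, 18 mm across and 40 mm tall, on its centre (54 mm high in all); about 0.36 kg, loose. Origin: centre of the plate's underside, z up along the post. Starts lying on the module's top, its underside 58 mm above the bench, and overhangs the module's sides.
- nest: Fixed black plastic block 110 (x) x 90 (y) x 18 (z) mm, with a pocket 59 x 35 mm, 10 mm deep, in the middle of its top (pocket floor 8 mm above the bench), in which the module stands loosely. Origin: centre of its underside.
- mat: Fixed dark rubber mat on the bench, 150 (x) x 120 (y) mm, 4 mm thick. Origin: centre of its underside.
- camera: Fixed inspection camera on a stand. Origin: bench level, 70 mm before its column (24 mm thick, 345 mm high); base plate x -50 to 100, y +-65, 15 mm thick. The head looks to the stand's -x, always 25 degrees below level: black 40 mm barrel, white 62 mm light ring near its front, aluminium box behind. Middle of the lens glass at (-60, 0, 260) mm.
- lens (a point): Middle of the lens glass, 260 mm above the bench. Axes: x runs back into the camera along the optical axis (level part along the stand's +x, rising 25 degrees), y is level, z is up, square to both (leans 25 degrees from vertical to the side the camera looks to).
- focus (a point): Inspection point in the air, on the optical axis 90 mm before the lens glass, 222 mm above the bench, at (-141.6, 0, 222) mm in the stand's frame. Axes as lens. The module is shown rightly with its port's centre here and its axes parallel to these, the same way round (module x toward the lens).
- blank: Bystander: spare housing like the module but without a port, 56 x 32 x 50 mm, standing loose on the bench. Origin: centre of its underside.
- flux: Bystander: small yellow plastic bottle, 46 mm across, 100 mm tall, standing. Origin: centre of its underside.
- driver: Bystander: screwdriver lying on the bench, 170 mm long.
- slug: Bystander: steel cylinder 28 mm across, 35 mm tall, standing. Origin: centre of its underside.
- loupe: Bystander: black eye loupe, 42 mm across, 34 mm tall, standing. Origin: centre of its underside.
- tweezers: Bystander: steel tweezers lying on the bench, 110 mm long, 8 mm high.
Mind the look-alikes: they are no part of the job. Leave any blue look-alike of the weight alone.

How it is judged:
By the outcome, as a careful person would: the job done as asked, in the order asked, and still so for the second after the job is handed in, while the arm keeps its last pose, push and grip.
It also fails if it takes over 66 s, if anything falls off the work surface, if the arm or the gripper's body presses on something with over 40 N, if the wrist force passes 120 N, or if a joint passes its speed limit or range.

ROBOT

A 6-joint arm with a two-finger parallel gripper is mounted at the origin on the work surface. World frame = base frame: x ahead of the robot, y to its left, z up, the work surface at z = 0. Lengths are in m, angles in degrees, forces in N, time in s.
With the tool pointing down it reaches from about 0.375 to 0.9 m from the base axis. Payload 3.1 kg.
Tool frame: the origin (TCP) lies midway between the tips of the shut fingers; the grasp point (between the pads) lies 19 mm behind it (bot.hold_point_z is the distance from the TCP to the grasp point, in m); z points along the fingers, y is the line along which they close (so a half turn about z gives the same grasp; the last joint's range is limited). The gripper opens to 87 mm and grips with 3 to 60 N. Pads are 19 mm wide; open, the fingers measure 117 mm over their backs; the gripper's body (75 mm by 190 mm) begins 51 mm behind the grasp point.
Start: joints at [53.772, 30.224, 82.088, -0, 67.689, -10.227], TCP at [0.274, 0.562, 0.189] pointing down, gripper open.
Joint ranges: [-176.69, 176.69], [-43.24, 126.21], [12.49, 139.97], [-82, 262], [0, 151.66], [-163.58, 163.58]. Speed limits (degrees/s): [159.86, 159.86, 180, 180, 180, 180].

INTERFACE

Orientations are given as a 3x3 rotation matrix whose columns are the frame's x, y, z axes.
In Python, from rig import read_state, optics, order, bot gives the robot as it stands.
- The arm moves only by the tool drive_tool, never from a script. Its argument "steps" is a list of rows, each a list of 7 numbers: the finger opening in mm, from 0 to 87, then the shift along the tool's x, y, z normalised to -1 to 1, where 1 is 0.12 m, then the turn, a rotation vector about the tool's x, y, z normalised to -1 to 1, where 1 is 1.5 rad. In form: [[jaw, tx, ty, tz, ax, ay, az], ...]. A call has 1 to 8 rows; each row is the pose to reach, as a shift and turn from the pose commanded when the call began, along the tool's axes at that moment; what a row does not reach only later rows make up. A row lasts 1/10 s, in which the tool goes at most 50 mm and 8.59 degrees, less where a joint would pass 70% of its speed; a pose out of reach is approached as far as the arm can. A call with a number of a shift or a turn outside -1 to 1 is refused whole. A call with a gripper value outside its range is refused whole. The fingers move at their own pace and stop on an object; the grip force is fixed at half the most. Time passes only in rows, so rows that repeat a pose let the fingers close. It gives the time, the measured TCP pose, the force, the opening and the grip force at its end, in the units of the state.
- read_state(): the state, without advancing time (a new reading comes with each control period).
- optics.capture(name): name is "scene" or "top" or "wrist"; returns a dict with "color" (480x640x3 uint8, blue, green, red), "range_z" (480x640 float32, m along the optical axis (not along the pixel's ray), 0 where there is no reading), "fx", "fy", "cx", "cy" (pixels), "D" ([k1, k2, p1, p2, k3] as OpenCV has them; the pictures are not rectified), "rvec" (rotation vector, rad) and "tvec" (3), from world to camera coordinates, as OpenCV has them. Camera axes: x right, y down, z forward; pixel columns grow to the right and rows downward; lengths in m; the calibration is good to about 2 mm. A picture is of the moment at which its call begins.
- order.hand_in(): hands the job in; it is judged then, once.
The state is a dict: "time_s": time; "joint_positions": joint angles; "qvel": joint speeds; "tau": joint torques, N m; "position": TCP position; "tcp_rot": TCP orientation; "force": force on the tool from outside, world axes, zero at the start; "moment": the same for the moment, N m; "opening": opening from 0.0 (shut) to 1.0 (fully open); "grasp_force": force on a finger pad.
Only numpy, scipy, OpenCV 4.12 (cv2) and the standard library are available. Lean on these libraries where they do the work, as an engineer would, in place of code of your own. Each camera call takes 0.05 s, during which the arm holds its last target. There are 200 camera calls.

## Working session

There is one attempt and no reset: what is moved stays moved. The work goes in short steps, Python scripts to look and compute and a tool call to move; the robot and the scene stay as the last step left them, time stands still between calls to the robot, and variables do not carry over. Pictures are saved under pics/ and viewed, at most 10 in all, crops included, and the job is handed in when it is done.

Besides the shell and the picture viewer there is one more tool, called after ">>>" as name(argument=value, ...) on one line, values as JSON. drive_tool: Moves the arm, as the interface text tells. Scaled input: -1 to 1 covers 0.12 m each way for a shift and 1.5 rad each way for a turn. Its arguments: {"type":"object","properties":{"steps":{"type":"array"}},"required":["steps"]}

```bash
mkdir -p pics; ls; python3 - <<'E'
from rig import read_state, optics, order, bot
import cv2,numpy as np
print(read_state()); print([a for a in dir(bot) if a[0]!='_'])
for n in("scene","top"):
    d=optics.capture(n); cv2.imwrite(f"pics/{n}0.png",d["color"]); np.savez(f"{n}0.npz",**d)
    R=cv2.Rodrigues(np.array(d["rvec"],float))[0]; print(n,d["fx"],d["cx"],d["cy"],d["D"],-R.T@np.ravel(d["tvec"]),R.tolist())
E
```

```text
pics
{'time_s': 0.0, 'joint_positions': array([ 5.37733785e+01,  3.02754154e+01,  8.21573707e+01, -1.73597672e-03,
        6.76894251e+01, -1.02277066e+01]), 'qvel': array([-0.0189922 ,  0.05998877,  0.06411017, -0.03610672, -0.04118742,
        0.05199947]), 'tau': array([ 2.18459070e-03, -4.40043032e+01, -1.76595122e+01,  6.34928816e-02,
        5.80347993e-02, -1.61992707e-04]), 'position': array([0.27346912, 0.56109148, 0.18780433]), 'tcp_rot': array([[-8.98807186e-01,  4.38342458e-01, -1.23794120e-03],
       [ 4.38344065e-01,  8.98805575e-01, -1.73721447e-03],
       [ 3.51173591e-04, -2.10406502e-03, -9.99997725e-01]]), 'force': array([-0.500138  ,  0.51751308, -0.07020111]), 'moment': array([-0.02098087, -0.00472315, -0.01542388]), 'grasp_force': 0.0, 'opening': 0.9983566961263849}
['PlanningError', 'hold_point_z']
scene 502.3158741836698 320.1561863979437 236.95579486607747 [-0.09512462  0.          0.          0.          0.        ] [ 0.93054514 -0.61625466  0.8673142 ] [[0.8465457001320538, 0.5323036972109925, 0.003626502921381336], [0.3752894967110323, -0.5919799705771518, -0.7132443537062558], [-0.3775157894000076, 0.605154929229683, -0.7009060852801227]]
top 563.5550241022485 309.3937344885031 240.62891607253917 [0.05383727 0.         0.         0.         0.        ] [ 0.38400987 -0.00770786  1.21590848] [[-0.010415829329466608, -0.9999448053635493, 0.0013772166977345235], [-0.9833529092823217, 0.009993117892044379, -0.1814309604251419], [0.181407183720417, -0.0032440439652988984, -0.9834027200864243]]
```

View pics/scene0.png

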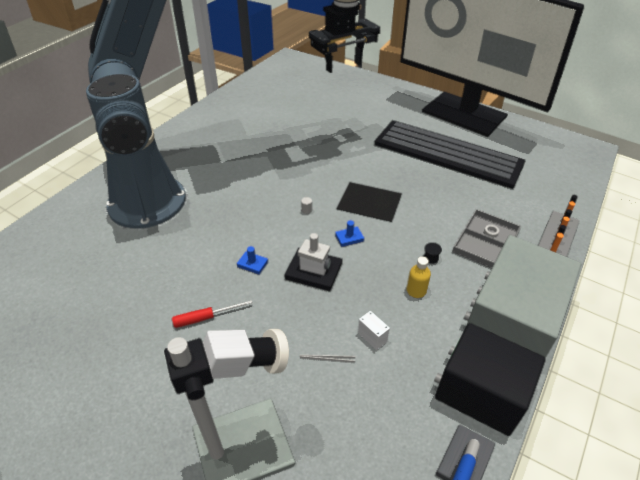

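View pics/top0.png

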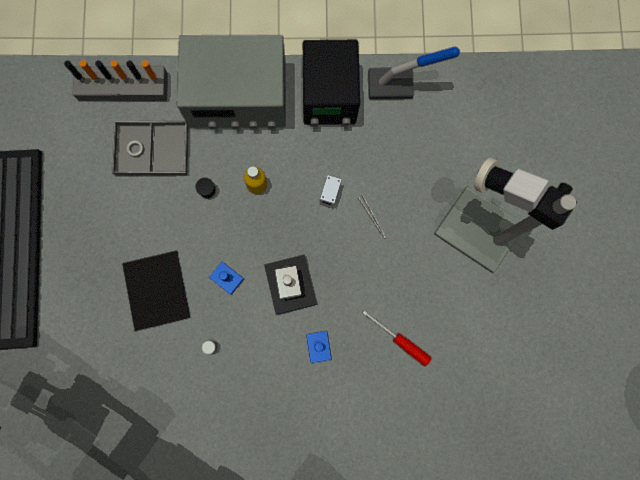

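```bash
cat > h.py <<'E'
import cv2,numpy as np
def cast(d):
    "world xyz of each pixel from depth"
    u,v=np.meshgrid(np.arange(640.),np.arange(480.))
    K=np.array([[d["fx"],0,d["cx"]],[0,d["fy"],d["cy"]],[0,0,1.]])
    n=cv2.undistortPoints(np.stack([u,v],-1).reshape(-1,1,2),K,np.array(d["D"],float)).reshape(480,640,2)
    z=np.array(d["range_z"]); P=np.dstack([n*z[...,None],z])
    R=cv2.Rodrigues(np.array(d["rvec"],float))[0]
    return (P-np.ravel(d["tvec"]))@R
def rect(p):
    r=cv2.minAreaRect(np.float32(p[:,:2]*1000)); return [np.round(x,1) for x in r]
E
python3 - <<'E'
from h import *
for n in("top","scene"):
    d=np.load(n+"0.npz"); P=cast(d); C=d["color"].astype(int); X,Y,Z=P[...,0],P[...,1],P[...,2]; g=C.max(2)
    v,u=np.mgrid[:480,:640]
    print(n,"bench z",np.percentile(Z[(np.abs(Z)<.02)],[5,50,95]))
    def box(a,b,c,e): return (u>=a)&(u<b)&(v>=c)&(v<e)
    B=dict(top=dict(nest=box(258,322,250,320),mat=box(115,195,245,335),cam=box(425,600,150,285)),
           scene=dict(nest=box(280,348,225,292),mat=box(335,405,180,222),cam=box(160,305,325,480)))[n]
    def show(k,m):
        m=cv2.morphologyEx(m.astype(np.uint8),cv2.MORPH_OPEN,np.ones((3,3)))>0
        p=P[m]; print(k,m.sum(),rect(p) if m.sum()>5 else'',"z",np.round(np.median(p[:,2]),4),"mean",np.round(p.mean(0),4)) if m.sum() else print(k,0)
    show("nest",B["nest"]&(Z>.012)&(Z<.024)&(g<70))
    show("plate",B["nest"]&(Z>.064)&(Z<.08)); show("post",B["nest"]&(Z>.104))
    show("mat",B["mat"]&(g<45)&(Z<.02))
    show("base",B["cam"]&(Z>.009)&(Z<.022)); show("coltop",B["cam"]&(Z>.325)); 
    w=B["cam"]&(Z>.17)&(C[...,2]-C[...,0]>15)&(g>150); show("ring",w)
    show("black",B["cam"]&(Z>.17)&(g<60)); show("white",B["cam"]&(Z>.17)&(g>190)&~w)
d=np.load("scene0.npz"); cv2.imwrite("pics/crop1.png",cv2.resize(d["color"][225:295,270:360],None,fx=8,fy=8,interpolation=cv2.INTER_CUBIC))
E
```

```text
top bench z [-0.00350117  0.00058283  0.00736319]
nest 1407 [array([512.3,  30.7]), array([110.1,  89.8]), np.float64(13.3)] z 0.0183 mean [0.509  0.0275 0.0183]
plate 553 [array([511.1,  33.7]), array([60.2, 43.9]), np.float64(9.9)] z 0.0722 mean [0.5101 0.0331 0.0722]
post 65 [array([511.6,  33.5]), array([16. , 16.6]), np.float64(88.6)] z 0.1118 mean [0.5111 0.0335 0.1116]
mat 3823 [array([503.6, 318.6]), array([148.8, 120. ]), np.float64(12.7)] z 0.0043 mean [0.5027 0.3181 0.0043]
base 3692 [array([ 629.3, -380.9]), array([150.2, 131.1]), np.float64(54.6)] z 0.0154 mean [ 0.6289 -0.3743  0.0154]
coltop 279 [array([ 601.5, -417.2]), array([23.4, 26.3]), np.float64(20.5)] z 0.3446 mean [ 0.6006 -0.4152  0.3419]
ring 176 [array([ 534.3, -171. ]), array([ 19.8, 443.3]), np.float64(45.2)] z 0.2906 mean [ 0.6735 -0.3072  0.2955]
black 1673 [array([ 550.8, -208. ]), array([136.9, 503. ]), np.float64(24.6)] z 0.3015 mean [ 0.6168 -0.3839  0.2968]
white 0
scene bench z [-0.00262527  0.00065144  0.01450086]
nest 821 [array([511.8,  28.1]), array([110.2,  92. ]), np.float64(14.1)] z 0.0188 
[... 241 characters left out ...]
1 ]
mat 1461 [array([502.5, 314.7]), array([142.2, 118.8]), np.float64(12.8)] z 0.004 mean [0.5041 0.3128 0.004 ]
base 5288 [array([ 628.1, -384.5]), array([150.3, 132.1]), np.float64(54.2)] z 0.0153 mean [ 0.6356 -0.3803  0.0153]
coltop 499 [array([ 771.5, -495.4]), array([ 56.7, 395.5]), np.float64(60.9)] z 0.3439 mean [ 0.61   -0.4187  0.3403]
ring 401 [array([ 798.7, -452.8]), array([ 29.6, 418.9]), np.float64(42.9)] z 0.2837 mean [ 0.6844 -0.3283  0.2845]
black 2155 [array([ 763.1, -503.5]), array([140.6, 398.4]), np.float64(46.8)] z 0.3048 mean [ 0.6357 -0.4032  0.3042]
white 1376 [array([ 748.4, -505.2]), array([144.5, 401.6]), np.float64(38.8)] z 0.3182 mean [ 0.6366 -0.3768  0.323 ]
```

View pics/crop1.png

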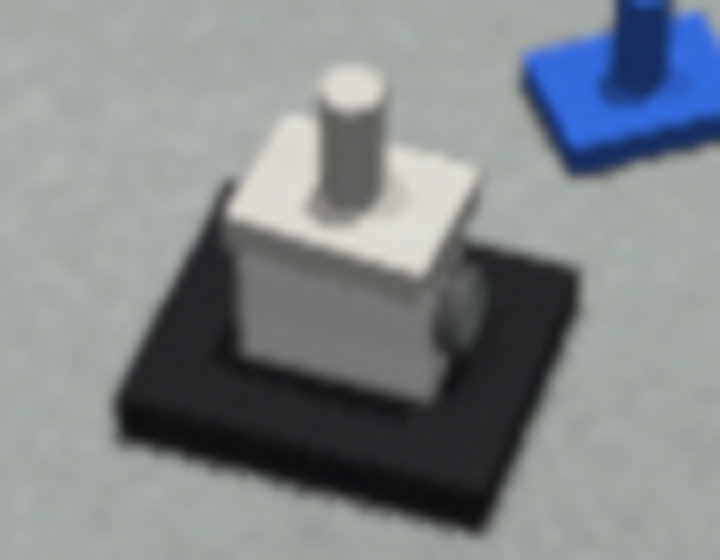

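Scene: the port disc (crop 460,305) is on the nest's world +x end, so module x has a yaw of about 13.5°. The sizes and heights match what was given. I'll move above the weight now.

>>> drive_tool(steps=[[87,-0.33,-0.27,0,0,0,0],[87,-0.66,-0.55,0,0,0,0],[87,-1,-0.83,0,0,0,0],[87,-1,-0.83,0,0,0,0]])

```text
time_s: 0.5
position: [0.339, 0.4149, 0.1882]
tcp_rot: [[-0.897, 0.442, -0.002], [0.442, 0.897, -0.004], [-0.0, -0.004, -1.0]]
force: [-0.8, -1.0, -0.2]
opening: 0.998
grasp_force: 0.0
```

>>> drive_tool(steps=[[87,-0.33,-0.27,0,0,0,0],[87,-0.66,-0.55,0,0,0,0],[87,-1,-0.83,0,0,0,0],[87,-1,-0.83,0,0,0,0]])

```text
time_s: 0.9
position: [0.4043, 0.2741, 0.1887]
tcp_rot: [[-0.896, 0.443, 0.0], [0.443, 0.896, -0.001], [-0.001, -0.001, -1.0]]
force: [0.3, 0.1, -0.2]
opening: 0.996
grasp_force: 0.0
```

>>> drive_tool(steps=[[87,-0.33,-0.27,0,0,0,0],[87,-0.66,-0.55,0,0,0,0],[87,-1,-0.83,0,0,0,0],[87,-1,-0.83,0,0,0,0]])

```text
time_s: 1.3
position: [0.4698, 0.1323, 0.1889]
tcp_rot: [[-0.897, 0.443, 0.003], [0.443, 0.897, -0.001], [-0.003, 0.001, -1.0]]
force: [0.3, 0.3, 0.2]
opening: 0.999
grasp_force: 0.0
```

>>> drive_tool(steps=[[87,-0.35,-0.3,0,0,0,-0.1],[87,-0.7,-0.6,0,0,0,-0.2],[87,-0.7,-0.6,0,0,0,-0.3],[87,-0.7,-0.6,0,0,0,-0.4],[87,-0.7,-0.6,0,0,0,-0.46],[87,-0.7,-0.6,0,0,0,-0.46],[87,-0.7,-0.6,0,0,0,-0.46]])

```text
time_s: 2.0
position: [0.5103, 0.0352, 0.1886]
tcp_rot: [[-0.973, -0.233, -0.0], [-0.233, 0.973, 0.001], [0.0, 0.001, -1.0]]
force: [-0.5, -0.0, 0.2]
opening: 0.998
grasp_force: 0.0
```

```bash
cat >> h.py <<'E'
from scipy.spatial.transform import Rotation as Ro
def delta(p,R=None):
    "normalised move from the measured pose to TCP position p (m), orientation R"
    from rig import read_state
    s=read_state(); T=s["tcp_rot"]; t=T.T@(np.array(p)-s["position"])/.12
    r=np.zeros(3) if R is None else Ro.from_matrix(T.T@R).as_rotvec()/1.5
    print("t",round(s["time_s"],2),"pos",s["position"].round(4),"q",s["joint_positions"].round(1),"F",s["force"].round(1),"open",round(s["opening"]*87,1),"grip",round(float(s["grasp_force"]),1))
    print("shift",t.round(3),"turn",r.round(3))
def down(yaw):
    a=np.radians(yaw); y=np.array([np.cos(a),np.sin(a),0]); z=np.array([0,0,-1.]); return np.column_stack([np.cross(y,z),y,z])
E
python3 - <<'E'
from h import *
from rig import optics
delta([.511,.032,.079],down(103.6))
d=optics.capture("wrist"); cv2.imwrite("pics/w1.png",d["color"]); np.savez("w1.npz",**d)
P=cast(d);Z=P[...,2]; C=d["color"].astype(int)
near=(np.hypot(P[...,0]-.511,P[...,1]-.03)<.06)
for k,m in dict(post=near&(Z>.105)&(Z<.118),plate=near&(Z>.066)&(Z<.078),nest=(np.hypot(P[...,0]-.511,P[...,1]-.03)<.09)&(Z>.012)&(Z<.024)&(C.max(2)<70)).items(): 
    print(k,m.sum(), rect(P[m]) if m.sum()>5 else '', np.median(P[m][:,2]) if m.sum() else '')
E
```

```text
t 2.0 pos [0.5103 0.0352 0.1886] q [  -8.6   21.5   98.2    0.    60.3 -112.1] F [-0.5 -0.   0.2] open 86.8 grip 0.0
shift [ 0.001 -0.028  0.913] turn [ 0.    -0.    -0.002]
post 427 [array([511.2,  35.1]), array([17.8, 17.2]), np.float64(13.6)] 0.11216547446658078
plate 2731 [array([511.1,  34.8]), array([60.2, 44. ]), np.float64(9.9)] 0.07224467855644212
nest 5543 [array([511.9,  31.4]), array([109.1,  89.2]), np.float64(13.4)] 0.018257624904481743
```

View pics/w1.png

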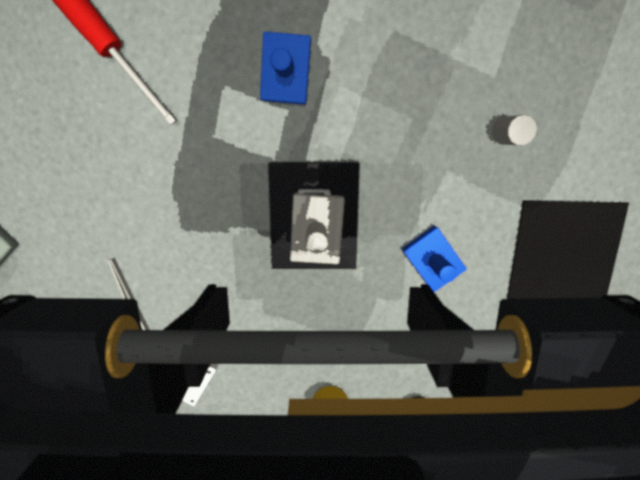

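Wrist view: the post is at about (317,240) between the fingers, measured at (511,35) mm. The TCP is within 1 mm of that, so I'll descend and grip, then lift.

>>> drive_tool(steps=[[87,0,0,0.25,0,0,0],[87,0,0,0.5,0,0,0],[87,0,0,0.7,0,0,0],[87,0,0,0.83,0,0,0],[87,0,0,0.9,0,0,0],[87,0,0,0.9,0,0,0],[30,0,0,0.9,0,0,0],[30,0,0,0.9,0,0,0]])

```text
time_s: 2.85
position: [0.5113, 0.0338, 0.0817]
tcp_rot: [[-0.972, -0.234, 0.002], [-0.234, 0.972, -0.0], [-0.002, -0.001, -1.0]]
force: [-0.3, -0.9, 0.6]
opening: 0.89
grasp_force: 0.0
```

>>> drive_tool(steps=[[10,0,0,0,0,0,0],[5,0,0,0,0,0,0],[5,0,0,0,0,0,0],[5,0,0,0,0,0,0],[5,0,0,0,0,0,0],[5,0,0,0,0,0,0]])

```text
time_s: 3.45
position: [0.5104, 0.0338, 0.0807]
tcp_rot: [[-0.972, -0.234, -0.0], [-0.234, 0.972, 0.0], [0.0, 0.0, -1.0]]
force: [0.3, 0.4, 0.4]
opening: 0.354
grasp_force: 0.0
```

>>> drive_tool(steps=[[5,0,0,0,0,0,0],[5,0,0,0,0,0,0],[5,0,0,0,0,0,0],[5,0,0,0,0,0,0],[5,0,0,0,0,0,0]])

```text
time_s: 3.95
position: [0.5104, 0.0338, 0.0807]
tcp_rot: [[-0.972, -0.234, -0.0], [-0.234, 0.972, 0.0], [0.0, 0.0, -1.0]]
force: [-0.2, -0.2, 1.5]
opening: 0.065
grasp_force: 0.0
```

>>> drive_tool(steps=[[5,0,0,-0.03,0,0,0],[5,0,0,-0.1,0,0,0],[5,0,0,-0.2,0,0,0],[5,0,0,-0.3,0,0,0],[5,0,0,-0.4,0,0,0],[5,0,0,-0.46,0,0,0],[5,0,0,-0.5,0,0,0],[5,0,0,-0.5,0,0,0]])

```text
time_s: 4.75
position: [0.511, 0.0338, 0.1416]
tcp_rot: [[-0.972, -0.234, 0.002], [-0.234, 0.972, -0.0], [-0.002, -0.001, -1.0]]
force: [0.2, -0.6, -0.3]
opening: 0.057
grasp_force: 0.0
```

```bash
python3 - <<'E'
from h import *
delta([.503,.317,.14],down(103.6))
E
```

```text
t 4.75 pos [0.511  0.0338 0.1416] q [  -8.7   25.4  101.1   -0.    53.4 -112.3] F [ 0.2 -0.6 -0.3] open 5.0 grip 0.0
shift [-0.488  2.31   0.013] turn [-0.     0.001 -0.001]
```

The gripper closed on nothing, so I'll look again.

```bash
python3 - <<'E'
from h import *
from rig import optics
im=[]
for n in("wrist","top","scene"):
    d=optics.capture(n); P=cast(d);Z=P[...,2]; C=d["color"].astype(int)
    im.append(d["color"])
    r=np.hypot(P[...,0]-.511,P[...,1]-.03)
    for k,m in dict(post=(r<.06)&(Z>.104)&(Z<.116),plate=(r<.06)&(Z>.066)&(Z<.078),nest=(r<.09)&(Z>.012)&(Z<.024)&(C.max(2)<70)).items(): 
        print(n,k,m.sum(), rect(P[m]) if m.sum()>5 else '', np.median(P[m][:,2]) if m.sum() else '')
s=cv2.resize(im[2][150:310,220:420],None,fx=3,fy=3); w=cv2.resize(im[0],(560,420))
cv2.imwrite("pics/a2.png",s); cv2.imwrite("pics/w2.png",im[0])
E
```

```text
wrist post 620 [array([511. ,  34.7]), array([17.4, 17.4]), np.float64(27.3)] 0.11211626684690962
wrist plate 3544 [array([511.3,  34.4]), array([60.3, 43.3]), np.float64(9.7)] 0.07225856496897512
wrist nest 6825 [array([512.5,  31.6]), array([110.4,  89.4]), np.float64(13.4)] 0.018255700532094788
top post 0  
top plate 114 [array([489. ,  30.5]), array([15.6, 40.5]), np.float64(11.4)] 0.07242794607925201
top nest 225 [array([477.7,  22.3]), array([31. , 91.9]), np.float64(6.8)] 0.018347788830815708
scene post 55 [array([509.8,  31.2]), array([15.1, 18.3]), np.float64(32.7)] 0.11213187475377592
scene plate 382 [array([509.7,  32.7]), array([60.9, 48.7]), np.float64(10.1)] 0.07265978568288897
scene nest 842 [array([511.2,  27.7]), array([111.4,  90.7]), np.float64(14.7)] 0.018801181596327855
```

View pics/a2.png

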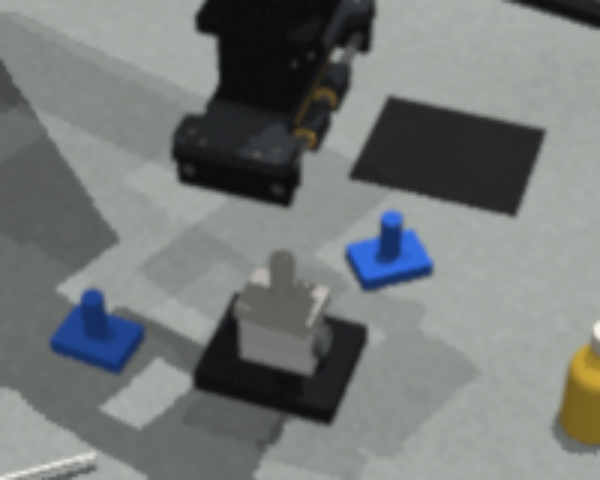

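The scene crop shows the weight untouched at (282,290), with the gripper body far above and behind it. I'll project the reported TCP into the views and compare.

```bash
python3 - <<'E'
from h import *
from rig import optics,read_state,bot
s=read_state(); print(bot.hold_point_z)
T=s["tcp_rot"];p=s["position"]
out=[]
for n in("scene","wrist"):
    d=optics.capture(n); K=np.array([[d["fx"],0,d["cx"]],[0,d["fy"],d["cy"]],[0,0,1.]]); im=d["color"].copy()
    pts=np.array([p,p-.07*T[:,2],p-.07*T[:,2]+.095*T[:,1],p-.07*T[:,2]-.095*T[:,1]])
    q=cv2.projectPoints(pts,np.array(d["rvec"],float),np.array(d["tvec"],float),K,np.array(d["D"],float))[0][:,0]
    print(n,q.round(0).tolist())
    P=cast(d)
    for i,(a,b) in enumerate(q): cv2.circle(im,(int(a),int(b)),3,[(0,0,255),(0,255,0),(255,0,0),(255,255,0)][i],1)
    out.append(im)
    R=cv2.Rodrigues(np.array(d["rvec"],float))[0]; print("cam pos",-R.T@np.ravel(d["tvec"]), "fwd",R[2])
    if n=="scene":
        m=np.zeros((480,640),bool); m[150:222,270:350]=1; m&=(d["color"].max(2)<60)&(P[...,2]>.1); print("dark pts", np.percentile(P[m],[2,50,98],axis=0).round(3))
cv2.imwrite("pics/a3.png",np.hstack([cv2.resize(out[0][120:300,220:400],(400,400)),cv2.resize(out[1],(400,400))]))
E
```

```text
0.0187
scene [[314.0, 226.0], [314.0, 200.0], [329.0, 173.0], [298.0, 231.0]]
cam pos [ 0.93054514 -0.61625466  0.8673142 ] fwd [-0.37751579  0.60515493 -0.70090609]
dark pts [[ 0.492 -0.064  0.248]
 [ 0.528 -0.016  0.288]
 [ 0.563  0.113  0.353]]
wrist [[317.0, 278.0], [317.0, 345.0], [555.0, 342.0], [79.0, 342.0]]
cam pos [0.4346033  0.01598483 0.3365688 ] fwd [ 0.27583885  0.06715315 -0.95885525]
```

View pics/a3.png

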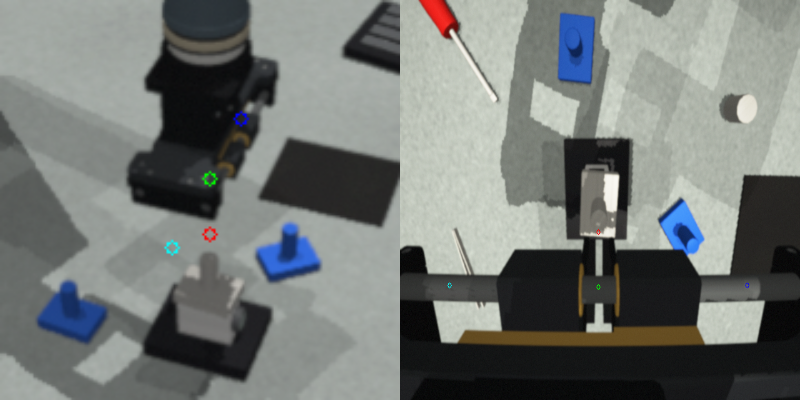

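```bash
python3 - <<'E'
from h import *
from rig import optics,read_state
s=read_state(); T=s["tcp_rot"];p=s["position"]
for n in("wrist","scene","top"):
    d=optics.capture(n); P=cast(d); L=(P-p)@T   # tool frame
    ok=(np.array(d["range_z"])>0)&(P[...,2]>.12)&(np.abs(L[...,0])<.08)&(np.abs(L[...,1])<.12)
    print(n,ok.sum())
    for lo in np.arange(-.2,.03,.02):
        m=ok&(L[...,2]>=lo)&(L[...,2]<lo+.02)
        if m.sum()>3: print(round(lo,2),m.sum(),"x",np.percentile(L[m][:,0],[2,98]).round(3),"y",np.percentile(L[m][:,1],[2,98]).round(3))
    if n=="wrist":
        for v in range(260,420,10): print(v,[(int(u),L[v,u].round(3).tolist()) for u in (304,317,330)],d["color"][v,304].tolist(),d["range_z"][v,317])
E
```

```text
wrist 98523
-0.16 35229 x [0.019 0.026] y [-0.057  0.058]
-0.14 44413 x [0.021 0.038] y [-0.073  0.076]
-0.12 16147 x [0.002 0.038] y [-0.08  0.08]
-0.1 848 x [-0.01   0.008] y [-0.007  0.008]
-0.08 766 x [-0.007  0.011] y [-0.009  0.01 ]
-0.06 926 x [-0.003  0.011] y [-0.01   0.011]
-0.04 194 x [0.009 0.011] y [-0.01   0.011]
260 [(304, [-0.012, -0.01, 0.068]), (317, [0.001, -0.0, 0.029]), (330, [0.001, 0.008, 0.028])] [99, 106, 109] 0.23729786
270 [(304, [-0.02, -0.01, 0.068]), (317, [-0.005, -0.0, 0.027]), (330, [-0.02, 0.01, 0.067])] [109, 116, 118] 0.23794137
280 [(304, [-0.029, -0.01, 0.069]), (317, [-0.029, -0.0, 0.068]), (330, [-0.029, 0.01, 0.069])] [176, 189, 192] 0.28381133
290 [(304, [0.009, -0.006, -0.038]), (317, [-0.068, -0.001, 0.139]), (330, [0.009, 0.006, -0.038])] [15, 19, 18] 0.36285257
300 [(304, [0.009, -0.006, -0.05]), (317, [-0.078, -0.001, 0.139]), (330, [0.009, 0.006, -0.05])] [18, 18, 19] 0.36601847
310 [(304, [0.009, -0.005, -0.058]), (317, [-0.09, -0.001, 0.14]), (330, [0.009, 0.005, -0.058])] [19, 20, 19] 0.36982867
320 [(304, [0.01, -0.005, -0.068]), (3
[... 994 characters left out ...]
, -0.131]), (330, [0.024, 0.003, -0.131])] [40, 82, 103] 0.077362396
410 [(304, [0.024, -0.003, -0.134]), (317, [0.023, 0.0, -0.133]), (330, [0.023, 0.003, -0.133])] [32, 77, 101] 0.0758894
scene 11957
-0.2 315 x [-0.036  0.033] y [-0.054 -0.002]
-0.18 239 x [-0.022  0.022] y [-0.054 -0.014]
-0.16 1112 x [-0.035  0.034] y [-0.097  0.086]
-0.14 584 x [-0.036  0.036] y [-0.096  0.079]
-0.12 370 x [-0.036  0.037] y [-0.09   0.079]
-0.06 18 x [-0.01  -0.007] y [0.001 0.011]
-0.04 5 x [-0.009 -0.008] y [0.001 0.012]
top 8828
-0.2 12 x [0.036 0.038] y [-0.02   0.014]
-0.16 974 x [-0.033  0.036] y [-0.094  0.077]
-0.14 291 x [0.025 0.038] y [-0.083  0.065]
-0.12 68 x [0.025 0.038] y [-0.081  0.064]
```

```bash
python3 - <<'E'
from h import *
from rig import optics,read_state
s=read_state(); T=s["tcp_rot"];p=s["position"]
def an(n,d,p,T,ylim):
    P=cast(d); L=(P-p)@T
    ok=(np.array(d["range_z"])>0)&(np.abs(L[...,0])<.045)&(np.abs(L[...,1])<ylim)&(L[...,2]<-.005)&(L[...,2]>-.2)&(d["color"].max(2)<60)
    z=L[ok][:,2]
    f=ok&(L[...,2]>-.1); print(n,"max z",np.percentile(z,[99,99.9,100]).round(4),"finger x,y",np.percentile(L[f][:,:2],[1,50,99],axis=0).round(4).tolist() if f.sum() else '')
    b=ok&(L[...,2]<-.1); print("  body max z",np.percentile(L[b][:,2],[98,99.5,100]).round(4))
for n in("wrist","scene"): an(n,optics.capture(n),p,T,.12)
an("w1",dict(np.load("w1.npz")),np.array([.5103,.0352,.1886]),down(103.5),.07)
R0=down(64.)
an("scene0",dict(np.load("scene0.npz")),np.array([.2735,.5611,.1878]),R0,.12)
E
```

```text
wrist max z [-0.0581 -0.0374 -0.0334] finger x,y [[-0.0088, -0.0101], [0.0092, -0.0023], [0.0112, 0.0109]]
  body max z [-0.1079 -0.1056 -0.1   ]
scene max z [-0.1066 -0.042  -0.0374] finger x,y [[-0.0088, 0.0036], [-0.0083, 0.0057], [-0.0071, 0.0081]]
  body max z [-0.1088 -0.1064 -0.1036]
w1 max z [-0.0464 -0.037  -0.0348] finger x,y [[-0.0098, -0.0532], [0.0047, -0.043], [0.0112, 0.0539]]
  body max z [-0.1092 -0.1026 -0.1   ]
scene0 max z [-0.041  -0.0359 -0.0325] finger x,y [[-0.0141, -0.0625], [-0.0071, 0.0398], [0.0092, 0.0539]]
  body max z [-0.1088 -0.105  -0.1002]
```

The measurements agree in every view: the real fingertips are about 36.5 mm behind the reported TCP along tool z, with no sideways offset. I'll allow for that and open, descend and grip again.

>>> drive_tool(steps=[[50,0,0,0,0,0,0],[50,0,0,0,0,0,0],[50,0,0,0,0,0,0],[50,0,0,0,0,0,0],[50,0,0,0,0,0,0],[50,0,0,0,0,0,0],[50,0,0,0.1,0,0,0],[50,0,0,0.2,0,0,0]])

```text
time_s: 6.05
position: [0.5106, 0.0338, 0.1161]
tcp_rot: [[-0.972, -0.234, 0.001], [-0.234, 0.972, -0.0], [-0.001, -0.0, -1.0]]
force: [-1.1, 0.6, 0.0]
opening: 0.565
grasp_force: 0.0
```

>>> drive_tool(steps=[[50,0,0,0.2,0,0,0],[50,0,0,0.35,0,0,0],[50,0,0,0.48,0,0,0],[50,0,0,0.57,0,0,0],[50,0,0,0.62,0,0,0],[50,0,0,0.62,0,0,0],[5,0,0,0.62,0,0,0],[5,0,0,0.62,0,0,0]])

```text
time_s: 6.85
position: [0.5111, 0.0337, 0.043]
tcp_rot: [[-0.972, -0.234, 0.001], [-0.234, 0.972, -0.0], [-0.001, -0.001, -1.0]]
force: [0.4, -0.1, 0.5]
opening: 0.467
grasp_force: 0.0
```

>>> drive_tool(steps=[[5,0,0,0,0,0,0],[5,0,0,0,0,0,0],[5,0,0,0,0,0,0],[5,0,0,0,0,0,0],[5,0,0,0,0,0,0],[5,0,0,0,0,0,0]])

```text
time_s: 7.45
position: [0.5107, 0.0338, 0.0427]
tcp_rot: [[-0.972, -0.234, 0.001], [-0.234, 0.972, -0.0], [-0.001, -0.0, -1.0]]
force: [-0.7, 0.7, 3.5]
opening: 0.195
grasp_force: 30.0
```

>>> drive_tool(steps=[[5,0,0,-0.03,0,0,0],[5,0,0,-0.1,0,0,0],[5,0,0,-0.2,0,0,0],[5,0,0,-0.3,0,0,0],[5,0,0,-0.4,0,0,0],[5,0,0,-0.47,0,0,0],[5,0,0,-0.5,0,0,0],[5,0,0,-0.5,0,0,0]])

```text
time_s: 8.25
position: [0.5109, 0.0338, 0.1031]
tcp_rot: [[-0.972, -0.234, 0.001], [-0.234, 0.972, -0.0], [-0.001, -0.001, -1.0]]
force: [-0.3, -0.0, -3.8]
opening: 0.198
grasp_force: 30.0
```

```bash
python3 - <<'E'
from h import *
delta([.503,.318,.1],down(103.6))
E
```

```text
t 8.25 pos [0.5109 0.0338 0.1031] q [  -8.7   28.9  103.     0.    48.  -112.3] F [-0.3 -0.  -3.8] open 17.2 grip 30.0
shift [-0.491  2.318  0.025] turn [-0.     0.001 -0.001]
```

The weight is held (about 3.5 N). I'll carry it over the mat.

>>> drive_tool(steps=[[5,-0.02,0.08,0,0,0,0],[5,-0.05,0.22,0,0,0,0],[5,-0.08,0.4,0,0,0,0],[5,-0.12,0.58,0,0,0,0],[5,-0.16,0.76,0,0,0,0],[5,-0.2,0.94,0,0,0,0],[5,-0.21,1,0,0,0,0]])

```text
time_s: 8.95
position: [0.5059, 0.1587, 0.1017]
tcp_rot: [[-0.972, -0.236, -0.002], [-0.236, 0.972, 0.001], [0.001, 0.001, -1.0]]
force: [-0.5, -0.3, -3.7]
opening: 0.195
grasp_force: 30.0
```

>>> drive_tool(steps=[[5,-0.02,0.12,0,0,0,0],[5,-0.06,0.3,0,0,0,0],[5,-0.1,0.48,0,0,0,0],[5,-0.14,0.66,0,0,0,0],[5,-0.18,0.84,0,0,0,0],[5,-0.2,0.96,0,0,0,0],[5,-0.21,1,0,0,0,0]])

```text
time_s: 9.65
position: [0.5028, 0.2802, 0.1021]
tcp_rot: [[-0.972, -0.235, -0.001], [-0.235, 0.972, -0.0], [0.001, 0.0, -1.0]]
force: [-0.1, 0.4, -3.7]
opening: 0.195
grasp_force: 30.0
```

>>> drive_tool(steps=[[5,-0.02,0.1,0,0,0,0],[5,-0.05,0.22,0,0,0,0],[5,-0.07,0.29,0,0,0,0],[5,-0.07,0.32,0.1,0,0,0],[5,-0.07,0.32,0.25,0,0,0],[5,-0.07,0.32,0.4,0,0,0],[5,-0.07,0.32,0.5,0,0,0],[5,-0.07,0.32,0.5,0,0,0]])

```text
time_s: 10.45
position: [0.5006, 0.3173, 0.0399]
tcp_rot: [[-0.972, -0.234, -0.005], [-0.234, 0.972, -0.002], [0.005, -0.001, -1.0]]
force: [-0.2, -0.6, -4.1]
opening: 0.198
grasp_force: 30.0
```

```bash
python3 - <<'E'
from h import *
delta([.503,.318,-.0103],down(103.6))
E
```

```text
t 10.45 pos [0.5006 0.3173 0.0399] q [ 21.6  39.4  93.3  -0.   47.6 -81.9] F [-0.2 -0.6 -4.1] open 17.2 grip 30.0
shift [-0.023  0.002  0.419] turn [-0.001 -0.003 -0.001]
```

>>> drive_tool(steps=[[5,0,0,0.1,0,0,0],[5,0,0,0.2,0,0,0],[5,0,0,0.28,0,0,0],[5,0,0,0.34,0,0,0],[5,0,0,0.38,0,0,0],[5,0,0,0.4,0,0,0],[5,0,0,0.415,0,0,0],[5,0,0,0.415,0,0,0]])

```text
time_s: 11.25
position: [0.5026, 0.3183, -0.0074]
tcp_rot: [[-0.972, -0.234, 0.0], [-0.234, 0.972, 0.0], [-0.0, -0.0, -1.0]]
force: [0.0, -0.3, -3.9]
opening: 0.197
grasp_force: 30.0
```

```bash
python3 - <<'E'
from h import *
delta([.503,.318,-.0113],down(103.6))
E
```

```text
t 11.25 pos [ 0.5026  0.3183 -0.0074] q [ 21.6  43.7  94.2  -0.   42.1 -81.9] F [ 0.  -0.3 -3.9] open 17.1 grip 30.0
shift [-0.003 -0.003  0.032] turn [-0.     0.    -0.001]
```

>>> drive_tool(steps=[[5,0,0,0.015,0,0,0],[5,0,0,0.03,0,0,0],[5,0,0,0.03,0,0,0]])

```text
time_s: 11.55
position: [0.5024, 0.3182, -0.0111]
tcp_rot: [[-0.972, -0.234, -0.0], [-0.234, 0.972, -0.0], [0.0, -0.0, -1.0]]
force: [0.0, -0.2, -3.9]
opening: 0.195
grasp_force: 30.0
```

>>> drive_tool(steps=[[5,0,0,0.008,0,0,0],[5,0,0,0.008,0,0,0]])

```text
time_s: 11.75
position: [0.5025, 0.3183, -0.0113]
tcp_rot: [[-0.972, -0.234, 0.0], [-0.234, 0.972, 0.0], [-0.0, -0.0, -1.0]]
force: [-1.9, -0.9, 3.3]
opening: 0.198
grasp_force: 30.0
```

Contact. I'll release and rise, then look at the module.

>>> drive_tool(steps=[[50,0,0,0,0,0,0],[50,0,0,0,0,0,0],[50,0,0,0,0,0,0],[50,0,0,0,0,0,0],[50,0,0,-0.3,0,0,0],[70,0,0,-0.7,0,0,0],[70,0,0,-0.9,0,0,0],[70,0,0,-1,0,0,0]])

```text
time_s: 12.55
position: [0.5041, 0.319, 0.1108]
tcp_rot: [[-0.972, -0.234, 0.005], [-0.234, 0.972, 0.002], [-0.005, 0.001, -1.0]]
force: [-0.0, -0.4, -1.1]
opening: 0.748
grasp_force: 0.0
```

>>> drive_tool(steps=[[70,0.1,-0.4,0,0,0,0],[70,0.15,-0.8,0,0,0,0],[70,0.21,-1,0,0,0,0],[70,0.21,-1,0,0,0,0]])

```text
time_s: 12.95
position: [0.505, 0.1926, 0.107]
tcp_rot: [[-0.973, -0.23, -0.003], [-0.23, 0.973, -0.001], [0.003, -0.0, -1.0]]
force: [-0.0, 0.1, 0.1]
opening: 0.802
grasp_force: 0.0
```

```bash
python3 - <<'E'
from h import *
from rig import optics
delta([.512,.03,.11],down(103.5))
for n in("top","scene","wrist"):
    d=optics.capture(n); P=cast(d);Z=P[...,2]; C=d["color"].astype(int)
    r=np.hypot(P[...,0]-.511,P[...,1]-.03)
    rm=np.hypot(P[...,0]-.503,P[...,1]-.318)
    def show(k,m):
        if m.sum()<6: print(n,k,m.sum());return
        print(n,k,m.sum(),rect(P[m]),P[m][:,2].mean().round(4))
    show("modtop",(r<.06)&(Z>.052)&(Z<.065)); show("nest",(r<.09)&(Z>.012)&(Z<.024)&(C.max(2)<70))
    show("post",(rm<.06)&(Z>.05)&(Z<.062)); show("plate",(rm<.06)&(Z>.012)&(Z<.023))
    if n=="scene": cv2.imwrite("pics/a4.png",cv2.resize(d["color"][170:300,260:420],None,fx=4,fy=4))
E
```

```text
t 12.95 pos [0.505  0.1926 0.107 ] q [  9.   30.4  98.6  -0.   51.2 -94.2] F [-0.   0.1  0.1] open 69.8 grip 0.0
shift [ 0.255 -1.332 -0.024] turn [-0.    -0.002 -0.002]
top modtop 424 [array([514.6,  31.5]), array([60.8, 31.6]), np.float64(13.6)] 0.0582
top nest 1605 [array([512. ,  30.7]), array([109.5,  89.8]), np.float64(13.4)] 0.0183
top post 0
top plate 0
scene modtop 321 [array([514.9,  30.1]), array([63.7, 35.8]), np.float64(13.0)] 0.0581
scene nest 872 [array([511.1,  28.6]), array([111.3,  93.8]), np.float64(14.1)] 0.0186
scene post 36 [array([502.3, 315.8]), array([17.7, 20.4]), np.float64(72.4)] 0.0558
scene plate 230 [array([502.9, 314.7]), array([59.7, 46.9]), np.float64(8.1)] 0.0171
wrist modtop 3883 [array([513.8,  32.2]), array([59. , 33.8]), np.float64(13.1)] 0.0579
wrist nest 8676 [array([512.5,  32.6]), array([108.9,  90.9]), np.float64(13.5)] 0.0181
wrist post 543 [array([503.3, 318.1]), array([17.8, 16.8]), np.float64(27.9)] 0.0572
wrist plate 2919 [array([503.2, 318.6]), array([60.9, 44.4]), np.float64(10.0)] 0.0181
```

View pics/a4.png

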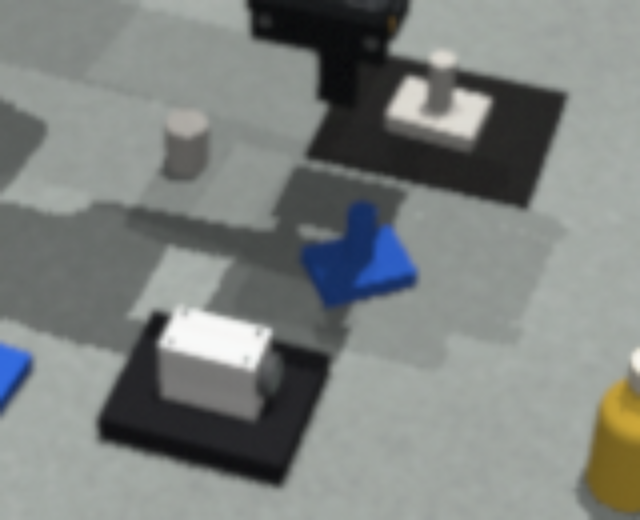

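The weight stands on the mat (crop 440,105). The module is in the nest with its port at (268,372), facing +x. I'll go over the module and down.

>>> drive_tool(steps=[[70,0.07,-0.4,0,0,0,0],[70,0.14,-0.8,0,0,0,0],[70,0.2,-1,0,0,0,0],[70,0.2,-1,0,0,0,0]])

```text
time_s: 13.5
position: [0.5113, 0.072, 0.1077]
tcp_rot: [[-0.973, -0.232, -0.0], [-0.232, 0.973, -0.0], [0.0, -0.0, -1.0]]
force: [-0.9, 0.3, -0.4]
opening: 0.802
grasp_force: 0.0
```

>>> drive_tool(steps=[[70,0.04,-0.2,0,0,0,0],[70,0.05,-0.32,0,0,0,0],[70,0.05,-0.32,0.1,0,0,0],[70,0.05,-0.32,0.1,0,0,0],[70,0.05,-0.32,0.1,0,0,0]])

```text
time_s: 14.0
position: [0.5131, 0.036, 0.0952]
tcp_rot: [[-0.972, -0.235, -0.002], [-0.235, 0.972, 0.001], [0.002, 0.001, -1.0]]
force: [-0.1, 0.4, -0.2]
opening: 0.807
grasp_force: 0.0
```

```bash
python3 - <<'E'
from h import *
delta([.5123,.0315,-.012],down(103.5))
E
```

```text
t 14.0 pos [0.5131 0.036  0.0952] q [  -8.5   29.9  102.9    0.    47.4 -112.1] F [-0.1  0.4 -0.2] open 70.2 grip 0.0
shift [ 0.014 -0.036  0.893] turn [ 0.001 -0.001  0.001]
```

>>> drive_tool(steps=[[70,0.01,-0.035,0.2,0,0,0],[70,0.01,-0.035,0.4,0,0,0],[70,0.01,-0.035,0.6,0,0,0],[70,0.01,-0.035,0.75,0,0,0],[70,0.01,-0.035,0.84,0,0,0],[70,0.01,-0.035,0.88,0,0,0],[60,0.01,-0.035,0.88,0,0,0],[50,0.01,-0.035,0.88,0,0,0]])

```text
time_s: 14.8
position: [0.5143, 0.0304, -0.009]
tcp_rot: [[-0.972, -0.234, 0.001], [-0.234, 0.972, -0.0], [-0.001, -0.0, -1.0]]
force: [0.6, 0.1, -0.7]
opening: 0.704
grasp_force: 0.0
```

```bash
python3 - <<'E'
from h import *
delta([.5123,.0315,-.012],down(103.5))
E
```

```text
t 14.8 pos [ 0.5143  0.0304 -0.009 ] q [  -9.1   40.7  106.1    0.    33.2 -112.6] F [ 0.6  0.1 -0.7] open 61.2 grip 0.0
shift [0.015 0.013 0.025] turn [-0.     0.001  0.001]
```

Now I'll correct by a millimetre or so and close.

>>> drive_tool(steps=[[35,0.012,0.012,0.02,0,0,0],[20,0.012,0.012,0.02,0,0,0],[20,0.012,0.012,0.02,0,0,0],[20,0.012,0.012,0.02,0,0,0],[20,0.012,0.012,0.02,0,0,0],[20,0.012,0.012,0.02,0,0,0],[20,0.012,0.012,0.02,0,0,0],[20,0.012,0.012,0.02,0,0,0]])

```text
time_s: 15.6
position: [0.5122, 0.0313, -0.0117]
tcp_rot: [[-0.972, -0.234, 0.0], [-0.234, 0.972, -0.0], [-0.0, -0.0, -1.0]]
force: [-0.5, 0.3, 4.8]
opening: 0.365
grasp_force: 30.0
```

>>> drive_tool(steps=[[20,0,0,-0.03,0,0,0],[20,0,0,-0.1,0,0,0],[20,0,0,-0.2,0,0,0],[20,0,0,-0.35,0,0,0],[20,0,0,-0.55,0,0,0],[20,0,0,-0.8,0,0,0],[20,0,0,-1,0,0,0],[20,0,0,-1,0,0,0]])

```text
time_s: 16.4
position: [0.5147, 0.0311, 0.1117]
tcp_rot: [[-0.972, -0.234, 0.008], [-0.234, 0.972, -0.001], [-0.008, -0.003, -1.0]]
force: [0.7, -0.1, -2.0]
opening: 0.37
grasp_force: 30.0
```

```bash
python3 - <<'E'
from h import *
from rig import optics
delta([.5123,.0315,.12],down(103.5))
T=__import__("rig").read_state()["tcp_rot"]
for n in("scene","wrist"):
    d=optics.capture(n); cv2.imwrite(f"pics/l_{n}.png",d["color"]); np.savez(f"l_{n}.npz",**d)
E
```

```text
t 16.4 pos [0.5147 0.0311 0.1117] q [  -9.    28.2  102.4   -0.    48.9 -112.5] F [ 0.7 -0.1 -2. ] open 32.2 grip 30.0
shift [ 0.018  0.008 -0.07 ] turn [-0.002  0.005  0.001]
```

The module is held at a 32 mm opening. Next I'll raise it and turn the yaw by -139°, in place and away from everything. I'll compute the target pose at the same time.

>>> drive_tool(steps=[[20,0,0,-0.1,0,0,0.06],[20,0,0,-0.25,0,0,0.16],[20,0,0,-0.4,0,0,0.26],[20,0,0,-0.55,0,0,0.36],[20,0,0,-0.7,0,0,0.45],[20,0,0,-0.85,0,0,0.52],[20,0,0,-0.95,0,0,0.56],[20,0,0,-1,0,0,0.58]])

```text
time_s: 17.3
position: [0.5115, 0.0314, 0.2274]
tcp_rot: [[-0.805, 0.593, -0.002], [0.593, 0.805, 0.0], [0.002, -0.001, -1.0]]
force: [0.5, 0.1, -2.7]
opening: 0.364
grasp_force: 30.0
```

>>> drive_tool(steps=[[20,0,0,0,0,0,0.06],[20,0,0,0,0,0,0.15],[20,0,0,0,0,0,0.24],[20,0,0,0,0,0,0.33],[20,0,0,0,0,0,0.42],[20,0,0,0,0,0,0.5],[20,0,0,0,0,0,0.55],[20,0,0,0,0,0,0.58]])

```text
time_s: 18.1
position: [0.5108, 0.0315, 0.2262]
tcp_rot: [[-0.065, 0.998, -0.004], [0.998, 0.065, 0.001], [0.001, -0.004, -1.0]]
force: [0.0, -0.0, -1.8]
opening: 0.365
grasp_force: 30.0
```

```bash
cat > goal.py <<'E'
from h import *
def goal(yaw=234.4,org=(.6433,-.3624),port=(-.036,0,-.0497),back=0):
    a=np.radians(yaw); X=np.array([np.cos(a),np.sin(a),0]); c,s=np.cos(np.radians(25)),np.sin(np.radians(25)); Z=np.array([0,0,1.])
    x=c*X+s*Z; y=np.cross(Z,X); z=np.cross(x,y)
    f=np.array([*org,0])-.1416*X+.222*Z
    R=np.column_stack([-x,y,-z]); return f-R@np.array(port)-back*x,R
E
python3 - <<'E'
from goal import *
for b in(0,.1):
    p,R=goal(back=b); print(p.round(4)); delta(p,R)
# lens check: camera head points in stand frame
a=np.radians(234.4);X=np.array([np.cos(a),np.sin(a)]);Y=np.array([-X[1],X[0]])
for n in("top","scene"):
    d=np.load(n+"0.npz");P=cast(d);q=P[...,:2]-[.6433,-.3624];S=np.dstack([q@X,q@Y,P[...,2]])
    c,s=np.cos(np.radians(25)),np.sin(np.radians(25)); L=S-[-.06,0,.26]; L=np.dstack([L[...,0]*c+L[...,2]*s,L[...,1],-L[...,0]*s+L[...,2]*c])
    C=d["color"].astype(int); m=(np.abs(L[...,0])<.03)&(np.abs(L[...,1])<.05)&(np.abs(L[...,2])<.05)&(C.max(2)>120)&(S[...,2]>.2)
    m=cv2.erode(m.astype(np.uint8),np.ones((2,2)))>0
    l=L[m]*1000; print(n,m.sum(),"ring lens-frame x",np.percentile(l[:,0],[1,50,99]).round(1),"y",np.percentile(l[:,1],[0.5,99.5]).round(1),"z",np.percentile(l[:,2],[.5,99.5]).round(1))
    k=(np.array(d["range_z"])>0)&(np.hypot(S[...,0]-.07,S[...,1])<.02)&(S[...,2]>.338); print("col top stand-frame mm",[np.round(t,1) for t in cv2.minAreaRect(np.float32(S[k][:,:2]*1000))])
E
```

```text
[ 0.7325 -0.2378  0.1617]
t 18.1 pos [0.5108 0.0315 0.2262] q [ -9.   18.9  95.3  -0.   66.  -12.7] F [ 0.  -0.  -1.8] open 31.7 grip 30.0
shift [-2.36   1.7    0.528] turn [ 0.097 -0.279  0.451]
[ 0.7853 -0.1641  0.1195]
t 18.1 pos [0.5108 0.0315 0.2262] q [ -9.   18.9  95.3  -0.   66.  -12.7] F [ 0.  -0.  -1.8] open 31.7 grip 30.0
shift [-1.776  2.18   0.879] turn [ 0.097 -0.279  0.451]
top 211 ring lens-frame x [ 6.6 12.8 18.3] y [-28.8  19.6] z [ 8.9 34.4]
col top stand-frame mm [array([69. , -1.8]), array([25.6, 23.4]), np.float64(56.1)]
scene 522 ring lens-frame x [ 5.9 16.7 20.2] y [-24.4  31.4] z [-16.8  31.9]
col top stand-frame mm [array([71.2, -0.1]), array([23.3, 25.2]), np.float64(10.4)]
```

>>> drive_tool(steps=[[20,-0.06,0.07,0,0,0,0],[20,-0.18,0.22,0,0,0,0],[20,-0.32,0.39,0,0,0,0],[20,-0.46,0.56,0,0,0,0],[20,-0.56,0.68,0,0,0,0],[20,-0.6,0.73,0,0,0,0]])

```text
time_s: 18.7
position: [0.6059, -0.0365, 0.2266]
tcp_rot: [[-0.067, 0.998, -0.001], [0.998, 0.067, -0.0], [-0.0, -0.001, -1.0]]
force: [-0.1, 0.2, -2.4]
opening: 0.365
grasp_force: 30.0
```

>>> drive_tool(steps=[[20,-0.06,0.07,0,0,0,0],[20,-0.18,0.22,0,0,0,0],[20,-0.32,0.39,0,0,0,0],[20,-0.46,0.56,0,0,0,0],[20,-0.56,0.68,0,0,0,0],[20,-0.6,0.73,0,0,0,0]])

```text
time_s: 19.3
position: [0.6973, -0.1016, 0.2271]
tcp_rot: [[-0.067, 0.998, -0.0], [0.998, 0.067, -0.0], [-0.0, -0.0, -1.0]]
force: [-1.1, -0.8, -2.4]
opening: 0.366
grasp_force: 30.0
```

>>> drive_tool(steps=[[20,-0.06,0.07,0,0.01,-0.03,0.04],[20,-0.16,0.2,0.05,0.025,-0.07,0.11],[20,-0.28,0.34,0.1,0.04,-0.12,0.19],[20,-0.4,0.48,0.2,0.06,-0.17,0.27],[20,-0.5,0.6,0.3,0.075,-0.22,0.35],[20,-0.56,0.69,0.4,0.09,-0.26,0.42],[20,-0.58,0.72,0.45,0.097,-0.279,0.451],[20,-0.58,0.72,0.45,0.097,-0.279,0.451]])

```text
time_s: 20.1
position: [0.7866, -0.1623, 0.1693]
tcp_rot: [[0.524, 0.815, -0.247], [0.74, -0.579, -0.343], [-0.422, -0.003, -0.906]]
force: [-0.2, -0.5, -2.0]
opening: 0.366
grasp_force: 30.0
```

```bash
python3 - <<'E'
from goal import *
for b in(0.08,.0):
    p,R=goal(back=b); delta(p,R)
E
```

```text
t 20.1 pos [ 0.7866 -0.1623  0.1693] q [-10.3  54.7  38.6 -22.6  97.3  24.2] F [-0.2 -0.5 -2. ] open 31.8 grip 30.0
shift [-0.008  0.     0.384] turn [-0.001 -0.     0.003]
t 20.1 pos [ 0.7866 -0.1623  0.1693] q [-10.3  54.7  38.6 -22.6  97.3  24.2] F [-0.2 -0.5 -2. ] open 31.8 grip 30.0
shift [-0.675 -0.003  0.384] turn [-0.001 -0.     0.003]
```

>>> drive_tool(steps=[[20,0,0,0.1,0,0,0],[20,0,0,0.25,0,0,0],[20,-0.1,0,0.36,0,0,0],[20,-0.25,0,0.385,0,0,0.002],[20,-0.4,0,0.385,0,0,0.003],[20,-0.52,0,0.385,0,0,0.003],[20,-0.58,0,0.385,0,0,0.003],[20,-0.58,0,0.385,0,0,0.003]])

```text
time_s: 20.9
position: [0.7394, -0.2329, 0.1636]
tcp_rot: [[0.534, 0.811, -0.239], [0.734, -0.585, -0.345], [-0.42, 0.009, -0.908]]
force: [0.5, 0.5, -1.7]
opening: 0.366
grasp_force: 30.0
```

>>> drive_tool(steps=[[20,-0.03,0,0,0,0,0],[20,-0.03,0,0,0,0,0],[20,-0.03,0,0,0,0,0]])

```text
time_s: 21.2
position: [0.7377, -0.2334, 0.1623]
tcp_rot: [[0.531, 0.812, -0.242], [0.736, -0.583, -0.344], [-0.421, 0.005, -0.907]]
force: [-0.1, 0.5, -2.1]
opening: 0.364
grasp_force: 30.0
```

```bash
python3 - <<'E'
from goal import *
from rig import optics,read_state
p,R=goal(); delta(p,R)
s=read_state();T=s["tcp_rot"];tp=s["position"]
M=np.column_stack([-T[:,0],T[:,1],-T[:,2]]); mo=tp+T@np.array([0,0,-.0197])  # predicted module frame
f=p+R@np.array([-.036,0,-.0497]); Ln=np.column_stack([-R[:,0],R[:,1],-R[:,2]])
ims=[]
for n in("top","scene","wrist"):
    d=optics.capture(n); np.savez(f"f_{n}.npz",**d); P=cast(d); Q=(P-mo)@M*1000; F=(P-f)@Ln*1000; g=d["color"].max(2)
    ok=np.array(d["range_z"])>0
    b=ok&(np.abs(Q[...,1])<19)&(Q[...,0]>-35)&(Q[...,0]<42)&(Q[...,2]>-6)&(Q[...,2]<56)
    for k,m in dict(top=b&(abs(Q[...,2]-50)<4)&(g>70),sideL=b&(abs(Q[...,1]+16)<3)&(abs(Q[...,0])<26),sideR=b&(abs(Q[...,1]-16)<3)&(abs(Q[...,0])<26),port=b&(Q[...,0]>31)&(abs(Q[...,2]-30)<15)).items():
        if m.sum()>8: print(n,k,m.sum(),"1/50/99 pct",np.percentile(Q[m],[1,50,99],axis=0).round(1).tolist())
    r=ok&(F[...,0]>90)&(F[...,0]<125)&(np.abs(F[...,1])<40)&(np.abs(F[...,2])<40)&(g>120)
    if r.sum()>8: print(n,"ring",r.sum(),np.percentile(F[r],[1,50,99],axis=0).round(1).tolist())
    print(n,"bench z",np.median(P[...,2][ok&(abs(P[...,2])<.02)]).round(4))
cv2.imwrite("pics/f1.png",cv2.resize(np.load("f_scene.npz")["color"][250:480,150:440],None,fx=2.6,fy=2.6))
E
```

```text
t 21.2 pos [ 0.7377 -0.2334  0.1623] q [-15.8  50.5  49.2 -23.4  89.1  22.2] F [-0.1  0.5 -2.1] open 31.7 grip 30.0
shift [-0.048 -0.014  0.028] turn [ 0.003 -0.001 -0.002]
top top 149 1/50/99 pct [[-7.5, -17.2, 46.0], [20.9, 3.2, 50.2], [31.0, 14.9, 53.6]]
top sideL 97 1/50/99 pct [[-24.8, -18.2, 3.0], [17.7, -16.7, 24.4], [25.5, -14.5, 53.1]]
top sideR 17 1/50/99 pct [[-8.1, 13.2, 44.1], [8.4, 14.9, 49.9], [24.7, 18.2, 55.6]]
top port 93 1/50/99 pct [[31.5, -14.7, 18.1], [35.6, -3.1, 35.0], [37.7, 9.5, 44.6]]
top ring 356 [[93.4, -30.2, -19.9], [104.0, -11.0, 24.6], [108.6, 26.1, 32.9]]
top bench z 0.0006
scene top 273 1/50/99 pct [[1.3, -15.4, 46.4], [18.0, -0.3, 49.1], [30.7, 16.2, 51.7]]
scene sideL 53 1/50/99 pct [[-5.0, -18.3, 47.9], [7.7, -15.6, 50.4], [25.1, -13.1, 55.9]]
scene sideR 227 1/50/99 pct [[-24.5, 13.6, -1.2], [15.5, 15.7, 24.5], [25.7, 18.8, 52.7]]
scene port 184 1/50/99 pct [[31.3, -11.3, 18.9], [37.4, 2.4, 32.5], [39.3, 13.3, 42.8]]
scene ring 635 [[95.7, -27.3, -22.6], [107.3, 15.7, 19.7], [110.3, 31.2, 31.2]]
scene bench z 0.0007
wrist top 7195 1/50/99 pct [[-28.7, -15.6, 46.9], [-11.7, -0.0, 50.1], [24.4, 15.4, 51.5]]
wrist sideL 779 1/50/99 pct [[-25.5, -18.9, 29.7], [-10.0, -14.9, 49.9], [24.3, -13.1, 55.0]]
wrist sideR 764 1/50/99 pct [[-25.7, 13.0, 29.8], [-10.0, 14.9, 49.9], [24.5, 18.9, 55.2]]
wrist bench z 0.0
```

View pics/f1.png

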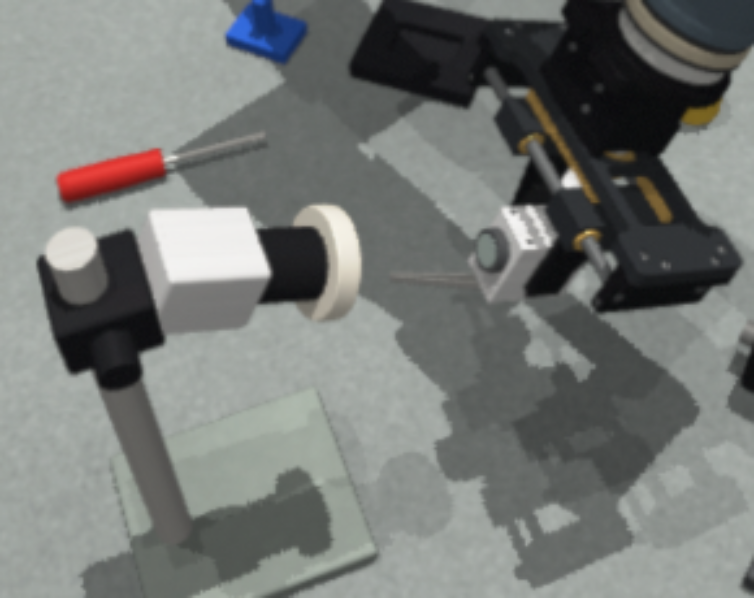

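The scene crop shows the module in the gripper (515,250), port (490,248) facing the lens ring (335,262), top side up. The measured port and ring positions agree with the prediction to about 1 mm. I'll make the last small correction.

>>> drive_tool(steps=[[20,-0.02,-0.01,0.02,0.002,0,-0.001],[20,-0.045,-0.014,0.026,0.003,0,-0.001],[20,-0.045,-0.014,0.026,0.003,0,-0.001],[20,-0.045,-0.014,0.026,0.003,0,-0.001],[20,-0.045,-0.014,0.026,0.003,0,-0.001],[20,-0.045,-0.014,0.026,0.003,0,-0.001]])

```text
time_s: 21.95
position: [0.7326, -0.2382, 0.1624]
tcp_rot: [[0.531, 0.811, -0.245], [0.736, -0.585, -0.342], [-0.421, 0.001, -0.907]]
force: [0.2, 0.6, -1.2]
opening: 0.371
grasp_force: 30.0
```

```bash
python3 - <<'E'
from goal import *
p,R=goal(); delta(p,R)
E
```

```text
t 21.95 pos [ 0.7326 -0.2382  0.1624] q [-16.2  50.2  49.9 -23.4  88.8  21.9] F [ 0.2  0.6 -1.2] open 32.3 grip 30.0
shift [ 0.004 -0.002  0.004] turn [-0.    -0.001 -0.002]
```

```bash
python3 -c "
from rig import order
print(order.hand_in())"
```

```text
the job is handed in; nothing more can be done
None
```

The job is handed in: the weight is standing upright on the mat, and the gripper is holding the module at the inspection point, port facing the lens and top side up, within about 1 mm by my measurements.

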